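# Line the glassware up by height on the storage strip

## Task

Stand the two measuring cylinders, the small brown reagent bottle and the blue-capped vial on the four rubber pads of the metal strip, one in the middle of each pad, in order of height: the tallest on the pad next to the upright end stop, then downwards to the shortest at the far end. They must stand upright and be let go of, and none of them may be knocked over on the way.

Things in the scene. Friction and masses are not known exactly. Their poses are not given: they have to be found in the camera images.
- cylinder_tall: the larger measuring cylinder, clear glass, 175 mm tall: straight round tube 28 mm across on a round foot 52 mm across and 12 mm high; stands upright; about 0.1 kg. Origin: centre of its underside, z up the tube. Take it round the tube
- cylinder_short: the smaller measuring cylinder, clear glass, 135 mm tall: straight round tube 24 mm across on a round foot 46 mm across and 12 mm high; stands upright; about 0.1 kg. Origin: centre of its underside, z up the tube. Take it round the tube
- amber_bottle: small brown glass reagent bottle with a fixed black screw cap, 98 mm tall: body 54 mm across, cap 30 mm across between 84 and 98 mm above the underside; stands upright; about 0.17 kg. Origin: centre of its underside, z up. It may lean by 0.02 rad at rest. Take it round the body; the cap is short and slips easily
- vial: small round glass sample vial with a fixed blue screw cap, 52 mm tall: body 23 mm across up to 42 mm, cap 20 mm across above; stands upright; about 0.02 kg. Origin: centre of its underside, z up
- pad_1: round black rubber pad, 70 mm across and 4 mm thick, fixed on the aluminium strip; the first (leftmost) one of the row along the strip's own +y (about the robot's left). Neighbouring pads are 85 mm apart. Origin: centre of its underside, 10 mm above the bench; its top is 4 mm above the origin. Its y axis runs along the row. It keeps this name whichever end the end stop is at
- pad_2: round black rubber pad, 70 mm across and 4 mm thick, fixed on the aluminium strip; the second one of the row along the strip's own +y (about the robot's left). Neighbouring pads are 85 mm apart. Origin: centre of its underside, 10 mm above the bench; its top is 4 mm above the origin. Its y axis runs along the row. It keeps this name whichever end the end stop is at
- pad_3: round black rubber pad, 70 mm across and 4 mm thick, fixed on the aluminium strip; the third one of the row along the strip's own +y (about the robot's left). Neighbouring pads are 85 mm apart. Origin: centre of its underside, 10 mm above the bench; its top is 4 mm above the origin. Its y axis runs along the row. It keeps this name whichever end the end stop is at
- pad_4: round black rubber pad, 70 mm across and 4 mm thick, fixed on the aluminium strip; the fourth (rightmost) one of the row along the strip's own +y (about the robot's left). Neighbouring pads are 85 mm apart. Origin: centre of its underside, 10 mm above the bench; its top is 4 mm above the origin. Its y axis runs along the row. It keeps this name whichever end the end stop is at
- end_stop: upright steel end stop, 90 mm wide across the strip, 8 mm thick and 65 mm high, fixed on the strip (a low foot 30 mm by 6 mm runs under it); stands beyond the first or beyond the last pad, 57 mm from the centre of that pad. The other end of the strip has only a flat steel plate 6 mm high. Origin: centre of its underside, 10 mm above the bench
Not all that is in view belongs to the job. Leave any pink or red look-alike of the cylinder_short alone.

How it is judged:
At the end, for the whole second after the job is handed in: Counted from the pad beside the end stop, the larger measuring cylinder, the smaller one, the brown bottle and the vial stand on successive pads, each within 12 mm of its pad's centre, standing on the pad's surface, upright within 0.1 rad, at rest and released (((horizontal distance between end_stop and pad_1 below 0.09 m and horizontal distance between cylinder_tall and pad_1 below 0.012 m and z of cylinder_tall in the frame of pad_1 between 0 and 0.008 m and horizontal distance between cylinder_short and pad_2 below 0.012 m and z of cylinder_short in the frame of pad_2 between 0 and 0.008 m and horizontal distance between amber_bottle and pad_3 below 0.012 m and z of amber_bottle in the frame of pad_3 between 0 and 0.008 m and horizontal distance between vial and pad_4 below 0.012 m and z of vial in the frame of pad_4 between 0 and 0.008 m) or (horizontal distance between end_stop and pad_4 below 0.09 m and horizontal distance between cylinder_tall and pad_4 below 0.012 m and z of cylinder_tall in the frame of pad_4 between 0 and 0.008 m and horizontal distance between cylinder_short and pad_3 below 0.012 m and z of cylinder_short in the frame of pad_3 between 0 and 0.008 m and horizontal distance between amber_bottle and pad_2 below 0.012 m and z of amber_bottle in the frame of pad_2 between 0 and 0.008 m and horizontal distance between vial and pad_1 below 0.012 m and z of vial in the frame of pad_1 between 0 and 0.008 m)) and angle between each of cylinder_tall, cylinder_short, amber_bottle, vial's own z axis and vertical below 0.1 rad and linear speed of each of cylinder_tall, cylinder_short, amber_bottle, vial below 0.02 m/s and contact force between the fingers and cylinder_tall below 0.1 N and contact force between the fingers and cylinder_short below 0.1 N and contact force between the fingers and amber_bottle below 0.1 N and contact force between the fingers and vial below 0.1 N); the robot touches nothing.
It fails at once if one of the four things is knocked over (leans more than 0.7 rad) (angle between any of cylinder_tall, cylinder_short, amber_bottle, vial's own z axis and vertical above 0.7 rad).
It also fails if it takes over 102 s, if anything falls off the work surface, if the arm or the gripper's body presses on something with over 40 N, if the wrist force passes 120 N, or if a joint passes its speed limit or range.

## Robot

A 6-joint arm with a two-finger parallel gripper is mounted at the origin on a cart in front of the work surface, level with it; the furniture and walls round the work are solid. World frame = base frame: x ahead of the robot, y to its left, z up, the work surface at z = 0. Lengths are in m, angles in rad, forces in N, time in s.
With the tool pointing down it reaches from about 0.3 to 0.775 m from the base axis. Payload 14.6 kg.
Tool frame: the origin (TCP) lies at the very end of the fingers, on their centre line; the grasp point (between the pads) lies behind it (r.grasp_offset is the z of the grasp point in the tool frame, in m); z points along the fingers, y is the line along which they close (so a half turn about z gives the same grasp; the last joint's range is limited). The gripper opens to 94 mm and grips with 3 to 60 N. Pads are 16 mm wide; open, the fingers measure 119 mm over their backs; the gripper's body (75 mm by 177 mm) begins 78 mm behind the grasp point.
Start: joints at [-1.252, 0.3, 1.521, -0, 1.321, -0.067], TCP at [0.207, -0.51, 0.205] pointing down, gripper open.
Joint ranges: [-3.03, 3.03], [-0.79, 2.21], [0.23, 2.52], [-1.04, 4.18], [0, 3.07], [-2.55, 2.55]. Speed limits (rad/s): [2.22, 2.22, 2.57, 3.14, 3.14, 3.14].

## Interface

Orientations are given as a unit quaternion [x, y, z, w].
In Python, from bench import readout, vision, r gives the robot as it stands.
- The arm moves only by the shell command python3 -m handwheel 'ROWS'. ROWS is JSON, a list of rows, each a list of 3 entries, a list of its own where there are three numbers: the shift along the tool's x, y, z in cm, then the turn, a rotation vector about the tool's x, y, z in rad, then the opening, from 0 (shut) to 1 (fully open). In form: [[[tx, ty, tz], [rx, ry, rz], claw], ...]. A call has 1 to 12 rows; each row is the pose to reach, as a shift and turn from the pose commanded when the call began, along the tool's axes at that moment; what a row does not reach only later rows make up. A row lasts 1/10 s, in which the tool goes at most 50 mm and 8.59 degrees, less where a joint would pass 70% of its speed; a pose out of reach is approached as far as the arm can. A call with a gripper value outside its range is refused whole. The fingers move at their own pace and stop on an object; the grip force is fixed at half the most. Time passes only in rows, so rows that repeat a pose let the fingers close. It gives the time, the measured TCP pose, the force, the opening and the grip force at its end, in the units of the state.
- readout.read_state(): the state, without advancing time (a new reading comes with each control period).
- vision.read_camera(name): name is "scene" or "side" or "wrist"; returns a dict with "image" (384x512x3 uint8, red, green, blue), "vfov" (degrees; the focal length in pixels is half the picture's height over the tangent of half this angle, whatever the lens; pixels are square), "cx", "cy" (the principal point, pixels), "R" (3x3) and "t" (3): a world point X has camera coordinates R X + t. Camera axes: x right, y down, z forward; pixel columns grow to the right and rows downward; lengths in m; the calibration is good to about 2 mm. A picture is of the moment at which its call begins. There is no depth.
- r.close_job(): hands the job in; it is judged then, once.
Trained networks look in a picture, given as the dict that the camera call returned (one of the last four; its "shot" number tells which), for a name from the list of things; names that differ only in an ending like _2 or _b are one class to them, and where a whole thing is asked for, a point or a joint stands for the part that bears it (a point fixed in the world has none). Each returns a list of dicts, best first, with "confidence" (0 to 1); they miss things now and then, are a little off and sometimes report something else, mostly with a low value. They report only what shows in the picture. A call takes as long as a camera call. They do not tell look-alikes from the thing itself.
- vision.regions_of(picture, name): "pixels" (384x512 bool, what is visible of it) and "box" ([left, top, right, bottom] in pixels, round what is visible of it).
- vision.mark_of(picture, name): "position" ([column, row] in pixels: a listed point, or the origin of a listed thing).
The state is a dict: "time": time; "qpos": joint angles; "qd": joint speeds; "joint_torque": joint torques, N m; "position": TCP position; "tool_rot": TCP orientation; "ft_force": force on the tool from outside, world axes, zero at the start; "wrist_torque": the same for the moment, N m; "width": opening from 0.0 (shut) to 1.0 (fully open); "grip_force": force on a finger pad.
Only numpy, scipy, OpenCV 4.12 (cv2) and the standard library are available. Lean on these libraries where they do the work, as an engineer would, in place of code of your own. Each camera call takes 0.05 s, during which the arm holds its last target. There are 200 camera calls.

## Working session

There is one attempt and no reset: what is moved stays moved. The work goes in short steps, Python scripts to look and compute and a shell command to move; the robot and the scene stay as the last step left them, time stands still between calls to the robot, and variables do not carry over. Pictures are saved under pics/ and viewed, at most 14 in all, crops included, and the job is handed in when it is done.

```bash
mkdir -p pics; ls; cat > h.py <<'E'
from bench import readout, vision, r
import numpy as np, cv2
from scipy.spatial.transform import Rotation as Ro
def K(p):
    f=p["image"].shape[0]/2/np.tan(np.radians(p["vfov"])/2); return f
def toplane(p,uv,z):
    f=K(p); d=np.array([(uv[0]-p["cx"])/f,(uv[1]-p["cy"])/f,1.]); R=np.array(p["R"]);t=np.array(p["t"])
    c=-R.T@t; w=R.T@d; return c+w*(z-c[2])/w[2]
def proj(p,X):
    c=np.array(p["R"])@np.array(X)+np.array(p["t"]); return c[:2]/c[2]*K(p)+[p["cx"],p["cy"]]
E
python3 - <<'E'
from h import *
s=readout.read_state(); print({k:np.round(v,3).tolist() for k,v in s.items()}, r.grasp_offset)
ims=[]
H={'cylinder_tall':0,'cylinder_short':0,'amber_bottle':0,'vial':0,'pad_1':.01,'pad_2':.01,'pad_3':.01,'pad_4':.01,'end_stop':.01}
for c in ('scene','side'):
    p=vision.read_camera(c); cv2.imwrite(f'pics/{c}1.png',p['image'][...,::-1])
    print(c, 'cam', np.round(-np.array(p['R']).T@np.array(p['t']),3), K(p))
    for n,z in H.items():
        for m in vision.mark_of(p,n)[:6]:
            print(n,round(m['confidence'],2),np.round(m['position'],1),np.round(toplane(p,m['position'],z)[:2],4))
E
```

```text
pics
{'time': 0.0, 'qpos': [-1.252, 0.301, 1.522, 0.0, 1.321, -0.067], 'qd': [0.002, 0.0, -0.001, -0.001, -0.0, 0.001], 'joint_torque': [-0.0, -53.181, -35.273, 0.071, 0.024, -0.0], 'position': [0.207, -0.509, 0.205], 'tool_rot': [0.981, 0.192, -0.0, -0.001], 'ft_force': [0.592, 0.52, 0.322], 'wrist_torque': [-0.016, 0.01, 0.021], 'grip_force': 0.0, 'width': 0.998} -0.0188
scene cam [-0.125  0.671  0.582] 491.10635581529476
cylinder_tall 0.92 [128.1 250.6] [0.6284 0.2268]
cylinder_short 0.98 [295.1 253.6] [0.3574 0.0176]
cylinder_short 0.97 [333.9 185.7] [ 0.4583 -0.2778]
cylinder_short 0.96 [293.3 164.5] [ 0.6143 -0.3136]
amber_bottle 0.78 [181.5 218.4] [0.639  0.0725]
vial 0.43 [275.  179.3] [ 0.5968 -0.2123]
pad_1 0.96 [277.  215.8] [ 0.4673 -0.0605]
pad_1 0.89 [252.4 235.1] [0.4583 0.0328]
pad_1 0.57 [225.6 251.6] [0.4603 0.1114]
pad_1 0.55 [301.  201.5] [ 0.4643 -0.1463]
pad_2 0.96 [277.  215.8] [ 0.4673 -0.0605]
pad_2 0.89 [252.4 235.1] [0.4583 0.0328]
pad_2 0.57 [225.6 251.6] [0.4603 0.1114]
pad_2 0.55 [301.  201.5] [ 0.4643 -0.1463]
pad_3 0.96 [277.  215.8] [ 0.4673 -0.0605]

[... 1000 characters left out ...]
.5 232.7] [ 0.4646 -0.1401]
pad_2 0.84 [232.4 191.1] [0.4696 0.0314]
pad_2 0.83 [221.  172.5] [0.4631 0.1275]
pad_2 0.72 [239.8 216.1] [ 0.4603 -0.0753]
pad_2 0.64 [266.7 153.7] [0.6082 0.1961]
pad_2 0.43 [249.5 232.7] [ 0.4646 -0.1401]
pad_3 0.84 [232.4 191.1] [0.4696 0.0314]
pad_3 0.83 [221.  172.5] [0.4631 0.1275]
pad_3 0.72 [239.8 216.1] [ 0.4603 -0.0753]
pad_3 0.64 [266.7 153.7] [0.6082 0.1961]
pad_3 0.43 [249.5 232.7] [ 0.4646 -0.1401]
pad_4 0.84 [232.4 191.1] [0.4696 0.0314]
pad_4 0.83 [221.  172.5] [0.4631 0.1275]
pad_4 0.72 [239.8 216.1] [ 0.4603 -0.0753]
pad_4 0.64 [266.7 153.7] [0.6082 0.1961]
pad_4 0.43 [249.5 232.7] [ 0.4646 -0.1401]
end_stop 0.95 [258.  252.1] [ 0.4636 -0.2065]
```

View pics/scene1.png

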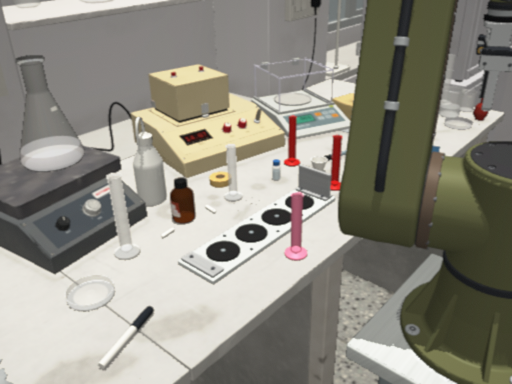

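View pics/side1.png

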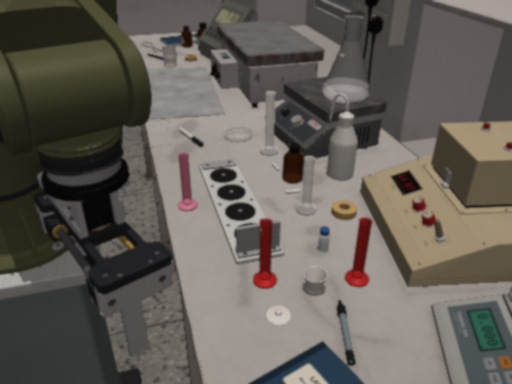

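The pink look-alike is at scene (296,253) and the two reds at (292,162) and (336,187). The real short cylinder is at scene (233,197) and side (306,212), the tall one at scene (127,253), the bottle at (182,205) and the vial at (276,171). The end stop is at the far, -y end of the strip, so tall goes on the most -y pad. Next I fit the positions with both cameras.

```bash
cat > m.py <<'E'
from h import *
from scipy.optimize import least_squares
a=np.linspace(0,2*np.pi,40,endpoint=False)
def rings(*zr): return np.vstack([np.c_[R*np.cos(a),R*np.sin(a),0*a+z] for z,R in zr])
M={'cylinder_tall':rings((0,.026),(.012,.026),(.175,.014)),'cylinder_short':rings((0,.023),(.012,.023),(.135,.012)),
'amber_bottle':rings((0,.027),(.06,.027),(.084,.015),(.098,.015)),'vial':rings((0,.0115),(.042,.0115),(.052,.010))}
def box(p,n,xy,z0=0):
    q=np.array([proj(p,X+[xy[0],xy[1],z0]) for X in M[n]]); return np.r_[q.min(0),q.max(0)]
def fit(n,g,ps,z0=0):
    obs=[]
    for p in ps:
        b0=box(p,n,g,z0); L=[np.array(d['box'],float) for d in vision.regions_of(p,n)]
        L=[b for b in L if np.abs(b-b0).max()<25]
        if L: obs.append((p,min(L,key=lambda b:np.abs(b-b0).sum())))
    if not obs: return None
    f=lambda x:np.concatenate([box(p,n,x,z0)-b for p,b in obs])
    s=least_squares(f,g,loss='soft_l1',diff_step=1e-3); return s.x,np.round(f(s.x),1)
E
cat > strip.py <<'E'
from m import *
ps=[vision.read_camera(c) for c in('scene','side')]
off=np.array([1.5,.5,-.5,-1.5])*.085
O=[]
for p in ps:
    for d in vision.regions_of(p,'pad_1'):
        v,u=np.nonzero(d['pixels']); X=toplane(p,(u.mean()+.0,v.mean()),.014)[:2]; print(np.round(X,4),round(d['confidence'],2),len(u))
        if abs(X[0]-.464)<.02 and len(u)>150:O.append(X)
def res(s): 
    L=s[:2]+off[:,None]*[[-np.sin(s[2]),np.cos(s[2])]]
    return np.concatenate([L[np.argmin(((L-o)**2).sum(1))]-o for o in O])
s=least_squares(res,[.463,-.015,0],loss='soft_l1',f_scale=.003)
print('strip',s.x,'\n',np.round(s.x[:2]+off[:,None]*[[-np.sin(s.x[2]),np.cos(s.x[2])]],4),'\n',np.round(s.fun.reshape(-1,2)*1000,1))
for p in ps: 
    for d in vision.regions_of(p,'end_stop')[:1]: print('es',d['box'],d['confidence'])
G={'cylinder_tall':(.624,.225),'cylinder_short':(.615,-.066),'amber_bottle':(.637,.075),'vial':(.592,-.222)}
for n,g in G.items():
    print(n,*(fit(n,g,q) for q in (ps,ps[:1],ps[1:])),sep='\n  ')
print('wash',toplane(ps[1],(342,177),0),toplane(ps[0],(150,202),0))
E
python3 strip.py
```

```text
[0.4625 0.1173] 0.71 563
[0.463  0.0316] 0.7 484
[ 0.4632 -0.052 ] 0.67 421
[ 0.4645 -0.0606] 0.89 418
[0.4633 0.0228] 0.71 378
[0.4646 0.1073] 0.7 286
[ 0.6052 -0.2072] 0.39 268
strip [ 0.4635873  -0.01471287  0.00218704] 
 [[ 0.4633  0.1128]
 [ 0.4635  0.0278]
 [ 0.4637 -0.0572]
 [ 0.4639 -0.1422]] 
 [[ 0.8 -4.5]
 [ 0.5 -3.8]
 [ 0.5 -5.2]
 [-0.8  3.4]
 [ 0.2  5. ]
 [-1.2  5.4]]
es [297.3, 167.4, 332.3, 198.9] 0.88
es [234.3, 219.7, 281.7, 259.2] 0.82
cylinder_tall
  (array([0.6273705 , 0.21509112]), array([-0. , -1.4,  0. ,  0.8]))
  None
  (array([0.6273705 , 0.21509112]), array([-0. , -1.4,  0. ,  0.8]))
cylinder_short
  (array([ 0.61367982, -0.07337462]), array([ 0.1, -0.2,  0.1, -0.3, -0.7,  0.9,  0.5, -4.1]))
  (array([ 0.6128458 , -0.07227422]), array([-0.,  0.,  0., -0.]))
  (array([ 0.61022459, -0.08282441]), array([-0.7,  3. ,  0.7, -1.5]))
amber_bottle
  (array([0.63483635, 0.06410513]), array([-3. , -0.8,  1.2, -1.6, -0.1, -0.9, -0.8,  0.3]))
  (array([0.62902118, 0.06607488]), array([-1.9,  0.3,  2.3, -0.3]))
  (array([0.6354302 , 0.06242997]), array([ 0.3, -0.7, -0.3,  0.6]))
vial
  (array([ 0.59746552, -0.21952463]), array([ 0.1, -1.6,  0.7, -0.6, -1.5, -1.2,  1.1, -0.4]))
  (array([ 0.59428222, -0.21399174]), array([-0.3, -0.5,  0.3,  0.5]))
  (array([ 0.59678679, -0.22200264]), array([-1.4, -0.5,  1.3,  0.4]))
wash [0.76300509 0.03677547 0.        ] [0.75611782 0.07033509 0.        ]
```

```bash
cat >> h.py <<'E'
def go(x,y,z,ydir):  # ydir: world angle (deg) of tool y axis (mod 180), tool straight down
    s=readout.read_state(); R0=Ro.from_quat(s['tool_rot']); 
    best=None
    for k in (0,180):
        t=np.radians(ydir+k); Y=np.array([np.cos(t),np.sin(t),0]);Z=np.array([0,0,-1.]);X=np.cross(Y,Z)
        v=(R0.inv()*Ro.from_matrix(np.c_[X,Y,Z])).as_rotvec()
        if best is None or np.linalg.norm(v)<np.linalg.norm(best): best=v
    d=R0.inv().apply(np.array([x,y,z])-s['position'])*100
    print('cm',np.round(d,2),'rad',np.round(best,3),'| t',round(s['time'],2),'pos',np.round(s['position'],4),'w',round(s['width'],3),'q',np.round(s['qpos'],2))
E
python3 -c "
from h import *
print(Ro.from_quat(readout.read_state()['tool_rot']).as_matrix().round(3))
go(.5,-.05,.32,0);go(.5,-.05,.32,90)
p=vision.read_camera('wrist');R=np.array(p['R']);print('cam',-R.T@p['t'],R.round(3),K(p))"
```

```text
[[ 0.927  0.376  0.   ]
 [ 0.376 -0.927 -0.   ]
 [-0.     0.    -1.   ]]
cm [ 44.44 -31.55 -11.45] rad [ 0.     0.    -1.185] | t 2.1 pos [ 0.207  -0.5096  0.2055] w 1.001 q [-1.25  0.3   1.52  0.    1.32 -0.07]
cm [ 44.44 -31.55 -11.45] rad [ 0.    -0.     0.386] | t 2.1 pos [ 0.207  -0.5096  0.2055] w 1.001 q [-1.25  0.3   1.52  0.    1.32 -0.07]
cam [ 0.28334376 -0.47982705  0.38466466] [[ 0.376 -0.927  0.001]
 [-0.89  -0.361  0.28 ]
 [-0.259 -0.106 -0.96 ]] 325.6972789239571
```

```bash
python3 -m handwheel '[[[4,-3,-3],[0,0,0.1],1],[[8,-6,-6],[0,0,0.2],1],[[11,-9,-9],[0,0,0.3],1],[[14,-12,-12],[0,0,0.39],1],[[18,-15,-16],[0,0,0.39],1],[[21,-19,-17.5],[0,0,0.39],1],[[25,-23,-17.5],[0,0,0.39],1],[[29,-27,-17.5],[0,0,0.39],1],[[33,-31,-17.5],[0,0,0.39],1],[[37,-34.5,-17.5],[0,0,0.39],1],[[37,-34.5,-17.5],[0,0,0.386],1],[[37,-34.5,-17.5],[0,0,0.386],1]]'
cat > w.py <<'E'
from m import *
import sys
p=vision.read_camera('wrist'); cv2.imwrite(f'pics/{sys.argv[1]}.png',p['image'][...,::-1])
print(np.round(readout.read_state()['position'],4))
for d in vision.regions_of(p,'pad_1'):
    v,u=np.nonzero(d['pixels']); print('pad',np.round(toplane(p,(u.mean(),v.mean()),.014)[:2],4),round(d['confidence'],2),np.round([u.mean(),v.mean()]))
G={'cylinder_tall':(.627,.217),'cylinder_short':(.613,-.075),'amber_bottle':(.633,.064),'vial':(.596,-.219)}
for n,g in G.items():
    print(n,fit(n,g,[p]),[np.round(toplane(p,m['position'],0)[:2],4) for m in vision.mark_of(p,n)])
E
python3 w.py w1
```

```text
time: 3.35
position: [0.421, -0.0467, 0.3804]
tool_rot: [1.0, 0.003, 0.0, -0.0]
ft_force: [0.0, -0.7, -0.7]
width: 1.002
grip_force: 0.0
[ 0.4206 -0.0483  0.3803]
pad [0.4654 0.0287] 0.91 [208. 121.]
pad [0.4653 0.1133] 0.86 [156. 121.]
pad [ 0.4654 -0.1414] 0.85 [311. 122.]
pad [ 0.4657 -0.0567] 0.65 [260. 121.]
cylinder_tall None [array([0.6223, 0.2307])]
cylinder_short (array([ 0.59839535, -0.07556939]), array([ 0.8, -1. , -0.5, 12.3])) [array([0.3589, 0.0156]), array([ 0.6284, -0.3199]), array([ 0.4515, -0.2797]), array([ 0.6149, -0.0796])]
amber_bottle None [array([0.636 , 0.0681])]
vial (array([ 0.59496257, -0.21945216]), array([-0.4, -0.6,  0.3,  0.7])) [array([ 0.6006, -0.2203])]
```

View pics/w1.png

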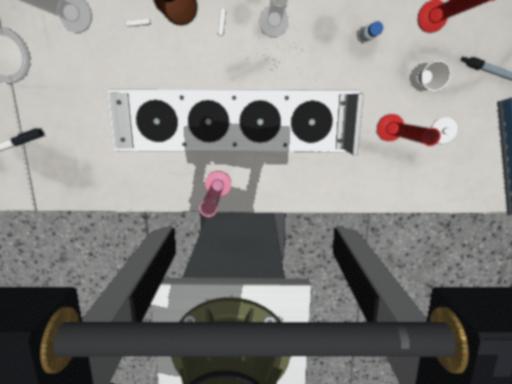

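```bash
python3 -c "
from h import *
go(.5955,-.2195,.15,0);go(.5955,-.2195,.15,0.1);go(.5955,-.2195,.15,-1)"
```

```text
cm [17.6  16.78 23.06] rad [-0.    -0.     1.569] | t 3.85 pos [ 0.4198 -0.0514  0.3805] w 0.999 q [-0.21 -0.07  1.53 -0.    1.68  1.36]
cm [17.6  16.78 23.06] rad [-0.    -0.     1.567] | t 3.85 pos [ 0.4198 -0.0514  0.3805] w 0.999 q [-0.21 -0.07  1.53 -0.    1.68  1.36]
cm [17.6  16.78 23.06] rad [ 0.    -0.    -1.555] | t 3.85 pos [ 0.4198 -0.0514  0.3805] w 0.999 q [-0.21 -0.07  1.53 -0.    1.68  1.36]
```

```bash
python3 -m handwheel '[[[2,2,2],[0,0,-0.15],1],[[4,4,4],[0,0,-0.3],1],[[6,6,6],[0,0,-0.45],1],[[8,8,8],[0,0,-0.6],1],[[10,10,10],[0,0,-0.75],1],[[12,12,12],[0,0,-0.9],1],[[14,14,14],[0,0,-1.05],1],[[16,15,15],[0,0,-1.2],1],[[17.6,16.8,16],[0,0,-1.35],1],[[17.6,16.8,16],[0,0,-1.5],1],[[17.6,16.8,16],[0,0,-1.57],1],[[17.6,16.8,16],[0,0,-1.572],1]]'
python3 - <<'E'
from m import *
p=vision.read_camera('wrist'); cv2.imwrite('pics/w2.png',p['image'][...,::-1])
print('vial',fit('vial',(.5955,-.2195),[p])); go(.5955,-.2195,.006,0)
E
```

```text
time: 5.05
position: [0.5957, -0.2193, 0.2201]
tool_rot: [0.707, 0.708, -0.0, -0.0]
ft_force: [0.3, 0.3, 0.4]
width: 0.999
grip_force: 0.0
vial (array([ 0.59930578, -0.22316186]), array([ 1. ,  2.2, -1. , -1.6]))
cm [-0.05 -0.03 21.45] rad [-0.    -0.    -0.002] | t 5.15 pos [ 0.5958 -0.219   0.2205] w 0.999 q [-0.41  0.48  1.23  0.    1.42 -0.41]
```

View pics/w2.png

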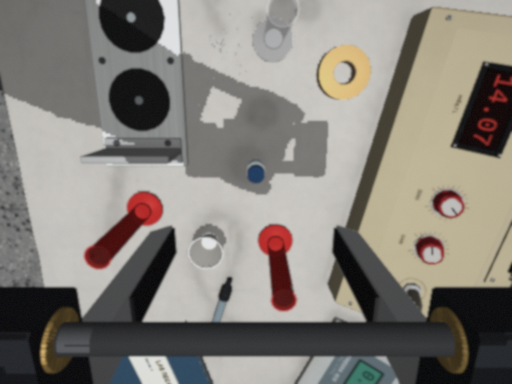

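```bash
python3 -m handwheel '[[[-0.1,0.1,4],[0,0,0],1],[[-0.1,0.1,8],[0,0,0],1],[[-0.1,0.1,11.5],[0,0,0],1],[[-0.1,0.1,14.5],[0,0,0],1],[[-0.1,0.1,17],[0,0,0],1],[[-0.1,0.1,19],[0,0,0],1],[[-0.1,0.1,20.5],[0,0,0],1],[[-0.1,0.1,21.2],[0,0,0],1],[[-0.1,0.1,21.2],[0,0,0],1],[[-0.1,0.1,21.2],[0,0,0],0.5],[[-0.1,0.1,21.2],[0,0,0],0.3],[[-0.1,0.1,21.2],[0,0,0],0.2]]' | tr '\n' ' '
python3 -m handwheel '[[[0,0,0],[0,0,0],0.15],[[0,0,0],[0,0,0],0],[[0,0,0],[0,0,0],0],[[0,0,0],[0,0,0],0],[[0,0,0],[0,0,0],0],[[0,0,0],[0,0,0],0],[[0,0,0],[0,0,0],0],[[0,0,0],[0,0,0],0]]' | tr '\n' ' '
python3 - <<'E'
from m import *
p=vision.read_camera('wrist'); cv2.imwrite('pics/w3.png',p['image'][...,::-1])
print('vial',[fit('vial',(.5965,-.2205),[vision.read_camera(c)]) for c in ('side','scene')]); go(.4648,.113,.22,0);go(.4648,.113,.022,0)
E
```

```text
time: 6.35 position: [0.5973, -0.2199, 0.0093] tool_rot: [0.707, 0.707, 0.0, 0.001] ft_force: [0.9, -0.1, -0.2] width: 0.785 grip_force: 0.0 time: 7.15 position: [0.5969, -0.2197, 0.0084] tool_rot: [0.707, 0.707, -0.0, -0.0] ft_force: [-0.6, 0.4, 0.5] width: 0.238 grip_force: 30.0 vial [(array([ 0.59814034, -0.22052162]), array([-2.9, -1.2,  2.4,  0.9])), None]
cm [ 33.29 -13.18 -21.16] rad [-0.    -0.     0.001] | t 7.4 pos [ 0.5969 -0.2197  0.0084] w 0.239 q [-0.41  0.7   1.41  0.    1.03 -0.41]
cm [ 33.28 -13.17  -1.36] rad [-0.    -0.     0.001] | t 7.4 pos [ 0.5969 -0.2197  0.0084] w 0.239 q [-0.41  0.7   1.41  0.    1.03 -0.41]
```

View pics/w3.png

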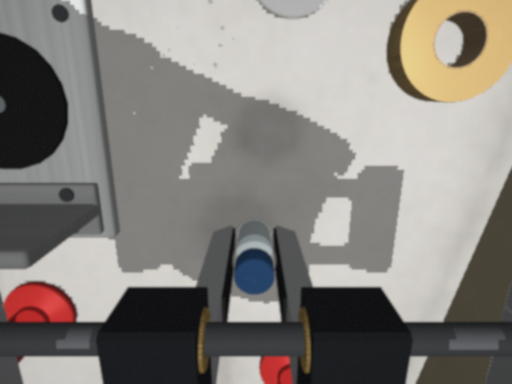

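```bash
python3 -m handwheel '[[[0,0,-2],[0,0,0],0],[[0,0,-5],[0,0,0],0],[[0,0,-9],[0,0,0],0],[[0,0,-13],[0,0,0],0],[[1,-0.4,-17],[0,0,0],0],[[4,-1.6,-20],[0,0,0],0],[[8,-3.2,-21],[0,0,0],0],[[12,-4.8,-21],[0,0,0],0],[[16,-6.4,-21],[0,0,0],0],[[20,-8,-21],[0,0,0],0],[[24,-9.6,-21],[0,0,0],0],[[27,-11,-21],[0,0,0],0]]' | tr '\n' ' '
python3 -c "
from h import *
go(.4648,.1135,.0235,0)"
```

```text
time: 8.6 position: [0.4856, 0.052, 0.2187] tool_rot: [0.707, 0.708, 0.0, 0.0] ft_force: [-0.2, -1.2, -0.2] width: 0.238 grip_force: 30.0 cm [ 6.15 -2.08 19.52] rad [ 0.    -0.     0.002] | t 8.6 pos [0.4856 0.052  0.2187] w 0.238 q [0.03 0.15 1.67 0.   1.32 0.03]
```

```bash
python3 -m handwheel '[[[2,-0.7,0],[0,0,0],0],[[4,-1.4,2],[0,0,0],0],[[6,-2,5],[0,0,0],0],[[6.2,-2,9],[0,0,0],0],[[6.2,-2,12],[0,0,0],0],[[6.2,-2,15],[0,0,0],0],[[6.2,-2,17],[0,0,0],0],[[6.2,-2,18],[0,0,0],0],[[6.2,-2,18],[0,0,0],0],[[6.2,-2,18],[0,0,0],0],[[6.2,-2,18],[0,0,0],0]]' | tr '\n' ' '
python3 - <<'E'
from m import *
p=vision.read_camera('scene'); q=vision.read_camera('side'); print([fit('vial',(.465,.112),[c],.03) for c in (p,q)])
go(.4648,.1135,.0235,0)
E
```

```text
time: 9.7 position: [0.4673, 0.1122, 0.0396] tool_rot: [0.707, 0.707, 0.001, 0.001] ft_force: [-1.3, 0.4, -0.5] width: 0.243 grip_force: 30.0 [(array([0.47155261, 0.11326897]), array([-2. , -2.8,  2.2,  1.5])), (array([0.46460436, 0.10537179]), array([-0.1,  0.3,  0.1, -0.2]))]
cm [ 0.13 -0.21  1.55] rad [ 0.001 -0.     0.001] | t 9.9 pos [0.4669 0.1122 0.039 ] w 0.238 q [0.16 0.36 1.87 0.   0.91 0.16]
```

```bash
python3 -m handwheel '[[[0.1,-0.2,0.5],[0,0,0],0],[[0.2,-0.2,1],[0,0,0],0],[[0.2,-0.2,1.4],[0,0,0],0],[[0.2,-0.2,1.6],[0,0,0],0],[[0.2,-0.2,1.65],[0,0,0],0],[[0.2,-0.2,1.65],[0,0,0],0],[[0.2,-0.2,1.65],[0,0,0],0],[[0.2,-0.2,1.65],[0,0,0],0.35],[[0.2,-0.2,1.65],[0,0,0],0.5],[[0.2,-0.2,1.65],[0,0,0],0.6],[[0.2,-0.2,1.65],[0,0,0],0.8],[[0.2,-0.2,1.65],[0,0,0],1]]' | tr '\n' ' '
python3 -c "
from h import *
go(.4648,.1135,.15,0)"
```

```text
time: 11.1 position: [0.4646, 0.1141, 0.0219] tool_rot: [0.707, 0.707, -0.0, -0.0] ft_force: [-0.1, 0.0, -0.3] width: 0.626 grip_force: 0.0 cm [ -0.06   0.02 -12.81] rad [-0.     0.     0.001] | t 11.1 pos [0.4646 0.1141 0.0219] w 0.626 q [ 0.16  0.39  1.88 -0.    0.87  0.16]
```

```bash
python3 -m handwheel '[[[0,0,-2],[0,0,0],1],[[0,0,-6],[0,0,0],1],[[0,0,-10],[0,0,-0.15],1],[[0,2,-14],[0,0,-0.3],1],[[0,4,-18],[0,0,-0.45],1],[[-1,6,-20],[0,0,-0.6],1],[[-2,8,-22],[0,0,-0.75],1],[[-3,10,-23],[0,0,-0.9],1],[[-4,12,-23],[0,0,-1.05],1],[[-5,14,-23],[0,0,-1.2],1],[[-5,14,-23],[0,0,-1.35],1],[[-5,14,-23],[0,0,-1.5],1]]' | tr '\n' ' '
python3 - <<'E'
from m import *
go(.634,.064,.2,90)
ps=[vision.read_camera(c) for c in('scene','side','wrist')]
for p in ps[:2]:print('vial',fit('vial',(.465,.112),[p],.014),'bottle',fit('amber_bottle',(.634,.064),[p]))
p=ps[2]; cv2.imwrite('pics/w4.png',p['image'][...,::-1]); print(fit('amber_bottle',(.634,.064),[p]),fit('vial',(.465,.113),[p],.014))
E
```

```text
time: 12.3 position: [0.6049, 0.0639, 0.2513] tool_rot: [0.032, 0.999, -0.0, -0.0] ft_force: [-0.2, 0.5, 0.5] width: 1.005 grip_force: 0.0 cm [-2.91  0.2   5.13] rad [-0.    -0.001 -0.064] | t 12.3 pos [0.6049 0.0639 0.2513] w 1.005 q [ 0.04  0.4   1.27  0.    1.46 -1.46]
vial (array([0.45791735, 0.11629782]), array([ 0.2, -0.3, -0.2,  0.3])) bottle (array([0.64190382, 0.0563107 ]), array([-0.8, -5.1,  0.9,  1.2]))
vial (array([0.46192764, 0.11095239]), array([-1.6, -0.7,  1.8,  0.6])) bottle (array([0.63942274, 0.06551171]), array([ 0.7,  0.6, -0.6, -0.5]))
(array([0.63880448, 0.06442156]), array([ 0.9, -0.9, -0.9,  0.6])) (array([0.46673059, 0.1138143 ]), array([ 2.6,  0.8, -1.5, -1.3]))
```

View pics/w4.png

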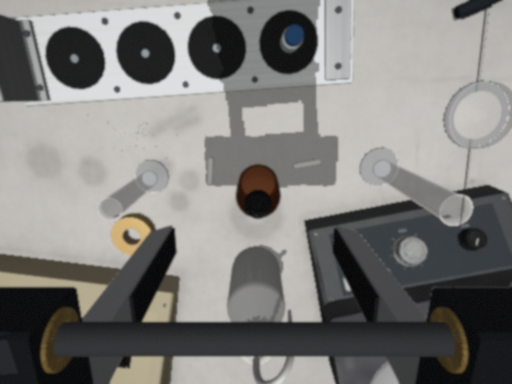

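```bash
python3 -c "
from h import *
p=vision.read_camera('wrist')
for z in (0,.05,.08): print(z,[np.round(toplane(p,u,z)[:2],3) for u in ((307,220),(495,187),(318,290))])
print('sc',[np.round(toplane(vision.read_camera('scene'),(145,212),z)[:2],3) for z in (0,.05,.08)])
go(.637,.064,.025,90)"
```

```text
0 [array([0.696, 0.132]), array([0.666, 0.391]), array([0.811, 0.146])]
0.05 [array([0.676, 0.125]), array([0.65 , 0.354]), array([0.778, 0.137])]
0.08 [array([0.664, 0.12 ]), array([0.64 , 0.331]), array([0.758, 0.132])]
sc [array([0.727, 0.108]), array([0.654, 0.156]), array([0.61 , 0.185])]
cm [-3.23  0.2  22.7 ] rad [ 0.    0.   -0.07] | t 12.95 pos [0.6046 0.0643 0.252 ] w 0.996 q [ 0.05  0.4   1.28  0.    1.46 -1.45]
```

```bash
python3 -m handwheel '[[[-2,0.1,1],[0,0,-0.07],1],[[-3.2,0.2,4],[0,0,-0.07],1],[[-3.2,0.2,8],[0,0,-0.07],1],[[-3.2,0.2,11.5],[0,0,-0.07],1],[[-3.2,0.2,14.5],[0,0,-0.07],1],[[-3.2,0.2,17.5],[0,0,-0.07],1],[[-3.2,0.2,20],[0,0,-0.07],1],[[-3.2,0.2,22],[0,0,-0.07],1],[[-3.2,0.2,22.7],[0,0,-0.07],1],[[-3.2,0.2,22.7],[0,0,-0.07],1],[[-3.2,0.2,22.7],[0,0,-0.07],1],[[-3.2,0.2,22.7],[0,0,-0.07],1]]' | tr '\n' ' '
python3 - <<'E'
from m import *
go(.637,.064,.025,90)
ps=[vision.read_camera(c) for c in('wrist','side')]
for p in ps: print(fit('amber_bottle',(.637,.064),[p]))
cv2.imwrite('pics/w5.png',ps[0]['image'][...,::-1])
E
```

```text
time: 14.15 position: [0.6373, 0.0641, 0.0263] tool_rot: [-0.0, 1.0, 0.0, 0.001] ft_force: [0.1, 0.5, -0.1] width: 0.999 grip_force: 0.0 cm [ 0.03 -0.01  0.13] rad [0.    0.002 0.   ] | t 14.15 pos [0.6373 0.0641 0.0263] w 0.999 q [ 0.04  0.68  1.4   0.    1.06 -1.53]
None
(array([0.62744417, 0.05661672]), array([-1.7, -1.3,  1.6,  0.8]))
```

View pics/w5.png

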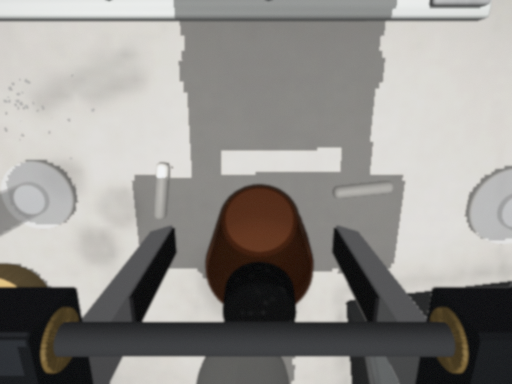

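```bash
python3 - <<'E'
from m import *
p=vision.read_camera('wrist')
X=toplane(p,(259,185.),0);print('front edge->xc',X[0]+.027,X[1])
for z in(.084,.098): print(z,toplane(p,(259,263),z)+[.015,0,0])
d=vision.regions_of(p,'amber_bottle')
for e in d: print(e['box'],e['confidence'])
for xc in (.632,.637,.642): print(box(p,'amber_bottle',(xc,.064)))
E
```

```text
front edge->xc 0.6373161101426447 0.06615000942016988
0.084 [0.6357543  0.06490413 0.084     ]
0.098 [0.62804783 0.06465411 0.098     ]
[203.3, 182.3, 316.6, 319.3] 0.64
[201.64237714 177.07042345 310.98998891 340.03560696]
[202.10114263 184.53190256 310.48838519 350.4122928 ]
[202.55191942 191.89377198 309.99551521 360.56413601]
```

```bash
python3 -m handwheel '[[[0,0.1,0],[0,0,0],0.75],[[0,0.1,0],[0,0,0],0.65],[[0,0.1,0],[0,0,0],0.6],[[0,0.1,0],[0,0,0],0.55],[[0,0.1,0],[0,0,0],0.5],[[0,0.1,0],[0,0,0],0.4],[[0,0.1,0],[0,0,0],0.3],[[0,0.1,0],[0,0,0],0.3],[[0,0.1,0],[0,0,0],0.3],[[0,0.1,0],[0,0,0],0.3]]' | tr '\n' ' '
python3 -m handwheel '[[[0,0,-1],[0,0,0],0.3],[[0,0,-3],[0,0,0],0.3],[[0,0,-5],[0,0,0],0.3],[[0,0,-8],[0,0,0],0.3],[[0,0,-11],[0,0,0],0.3],[[0,0,-14],[0,0,0],0.3],[[0,0,-14],[0,0,0],0.3],[[0,0,-14],[0,0,0],0.3]]' | tr '\n' ' '
python3 -c "
from h import *
go(.4648,.028,.18,90)"
```

```text
time: 15.45 position: [0.6367, 0.0651, 0.025] tool_rot: [-0.0, 1.0, 0.0, 0.0] ft_force: [0.5, 1.5, -0.1] width: 0.559 grip_force: 29.8 time: 16.25 position: [0.6365, 0.065, 0.1649] tool_rot: [-0.0, 1.0, -0.0, 0.0] ft_force: [0.1, 0.2, -2.3] width: 0.562 grip_force: 29.8 cm [17.17 -3.69 -1.51] rad [-0.  0.  0.] | t 16.25 pos [0.6365 0.065  0.1649] w 0.562 q [ 0.04  0.53  1.29 -0.    1.32 -1.53]
```

```bash
python3 -m handwheel '[[[2,-0.5,0],[0,0,0],0.3],[[5,-1.1,0],[0,0,0],0.3],[[8,-1.8,0],[0,0,0],0.3],[[11,-2.4,0],[0,0,0],0.3],[[14,-3.1,0],[0,0,0],0.3],[[16,-3.6,0],[0,0,0],0.3],[[17.2,-3.7,1],[0,0,0],0.3],[[17.2,-3.7,4],[0,0,0],0.3],[[17.2,-3.7,7],[0,0,0],0.3],[[17.2,-3.7,9.5],[0,0,0],0.3],[[17.2,-3.7,10.5],[0,0,0],0.3],[[17.2,-3.7,10.5],[0,0,0],0.3]]' | tr '\n' ' '
python3 - <<'E'
from m import *
for c in('scene','side'): print(fit('amber_bottle',(.465,.028),[vision.read_camera(c)],.034))
go(.4648,.028,.0395,90)
E
```

```text
time: 17.45 position: [0.4635, 0.028, 0.0584] tool_rot: [-0.0, 1.0, 0.0, -0.002] ft_force: [-0.2, 0.7, -1.1] width: 0.564 grip_force: 29.8 (array([0.45964584, 0.02243455]), array([-0.1, -4.3,  0.1,  1.4]))
(array([0.46607477, 0.01886106]), array([ 0.1, -7.4, -0.1,  1.6]))
cm [ 0.05 -0.    2.14] rad [-0.     0.002  0.   ] | t 17.65 pos [0.4652 0.028  0.0609] w 0.559 q [-0.02  0.3   1.9  -0.    0.94 -1.59]
```

```bash
python3 -m handwheel '[[[0,0,0.7],[0,0,0],0.3],[[0,0,1.4],[0,0,0],0.3],[[0,0,1.9],[0,0,0],0.3],[[0,0,2.15],[0,0,0],0.3],[[0,0,2.2],[0,0,0],0.3],[[0,0,2.2],[0,0,0],0.3],[[0,0,2.2],[0,0,0],0.65],[[0,0,2.2],[0,0,0],0.7],[[0,0,2.2],[0,0,0],0.8],[[0,0,2.2],[0,0,0],0.85]]' | tr '\n' ' '
python3 -m handwheel '[[[0,0,-2],[0,0,0],0.85],[[0,0,-5],[0,0,0],0.85],[[0,0,-9],[0,0,0],0.85],[[0,0,-13],[0,0,0],0.9],[[0,0,-17],[0,0,0],1],[[-3,-2,-20],[0,0,0],1],[[-6,-4,-22],[0,0,0],1],[[-8,-7,-22],[0,0,0],1],[[-11,-10.1,-22],[0,0,0],1],[[-11.5,-10.1,-22],[0,0,0],1],[[-11.5,-10.1,-22],[0,0,0],1]]' | tr '\n' ' '
python3 - <<'E'
from m import *
ps=[vision.read_camera(c) for c in('scene','side','wrist')]
for p in ps:
    print('bottle',fit('amber_bottle',(.465,.028),[p],.014));print('vial',fit('vial',(.465,.113),[p],.014));print('short',fit('cylinder_short',(.613,-.074),[p]))
cv2.imwrite('pics/w6.png',ps[2]['image'][...,::-1])
go(.613,-.074,.22,90)
E
```

```text
time: 18.65 position: [0.4647, 0.028, 0.0378] tool_rot: [-0.0, 1.0, -0.0, -0.0] ft_force: [-0.8, -1.1, -0.1] width: 0.83 grip_force: 0.0 time: 19.75 position: [0.5799, -0.0733, 0.257] tool_rot: [0.0, 1.0, 0.0, -0.001] ft_force: [0.2, 0.3, -0.7] width: 0.998 grip_force: 0.0 bottle (array([0.46552588, 0.0235943 ]), array([ 0.6, -1.8, -0.6,  1.3]))
vial (array([0.45958831, 0.11639027]), array([ 1.3, -1.1, -1.4,  1. ]))
short (array([ 0.6132751 , -0.07911211]), array([-0.2, -0.7,  0.2,  0.5]))
bottle None
vial (array([0.46853772, 0.15442179]), array([ -2.4, -10.1,   2.8,   1.9]))
short (array([ 0.61006116, -0.07882599]), array([-0.5,  0.8,  0.5, -0.7]))
bottle (array([0.464804  , 0.02801001]), array([ 1. , -1. , -0.7,  1.8]))
vial (array([0.46630831, 0.113517  ]), array([ 0.6,  0.8, -0.5, -1. ]))
short (array([ 0.62018665, -0.07716098]), array([ 1.5,  0.3, -1.5, -0.2]))
cm [-3.33 -0.12  3.8 ] rad [0. 0. 0.] | t 20.35 pos [ 0.5796 -0.0728  0.258 ] w 0.999 q [-0.19  0.34  1.34  0.    1.46 -1.76]
```

View pics/w6.png

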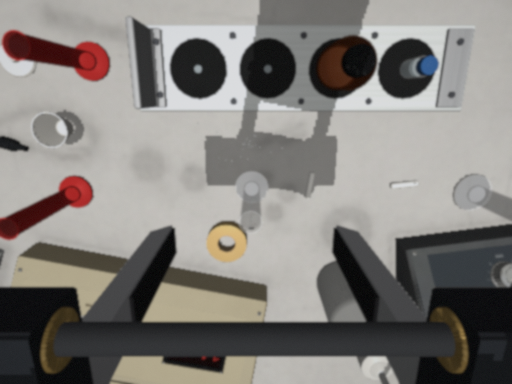

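```bash
python3 - <<'E'
from m import *
p=vision.read_camera('wrist')
for e in vision.regions_of(p,'cylinder_short'):
    v,u=np.nonzero(e['pixels'])
    if 200<u.mean()<300:
        print(e['box'],[(k,u[v==k].min(),u[v==k].max()) for k in range(v.min(),v.max()+1,3)])
for x in (.61,.615,.62): print(box(p,'cylinder_short',(x,-.0765)),proj(p,[x-.023,-.0765,.012]),proj(p,[x+.012,-.0765,.135]))
E
```

```text
[235.0, 173.2, 266.5, 233.3] [(170, np.int64(251), np.int64(252)), (173, np.int64(243), np.int64(261)), (176, np.int64(239), np.int64(264)), (179, np.int64(237), np.int64(265)), (182, np.int64(235), np.int64(267)), (185, np.int64(235), np.int64(267)), (188, np.int64(235), np.int64(267)), (191, np.int64(236), np.int64(267)), (194, np.int64(237), np.int64(266)), (197, np.int64(239), np.int64(264)), (200, np.int64(242), np.int64(260)), (203, np.int64(242), np.int64(260)), (206, np.int64(242), np.int64(260)), (209, np.int64(241), np.int64(259)), (212, np.int64(241), np.int64(260)), (215, np.int64(241), np.int64(261)), (218, np.int64(239), np.int64(262)), (221, np.int64(239), np.int64(262)), (224, np.int64(239), np.int64(262)), (227, np.int64(240), np.int64(261)), (230, np.int64(243), np.int64(257))]
[235.03340594 164.18233945 269.10116863 225.94055847] [252.04263388 166.00434567] [251.45982706 225.94055847]
[235.09361548 167.77085169 269.05160294 230.57272576] [252.04811563 169.68188148] [251.46965681 230.57272576]
[235.15343824 171.33656772 269.00235565 235.16475172] [252.05356165 173.33543921] [251.47940138 235.16475172]
```

```bash
python3 -m handwheel '[[[-2,-0.2,0],[0,0,0],1],[[-3.6,-0.4,1],[0,0,0],1],[[-3.6,-0.4,4],[0,0,0],1],[[-3.6,-0.4,7],[0,0,0],1],[[-3.6,-0.4,10],[0,0,0],1],[[-3.6,-0.4,13],[0,0,0],1],[[-3.6,-0.4,16],[0,0,0],1],[[-3.6,-0.4,18.5],[0,0,0],1],[[-3.6,-0.4,20],[0,0,0],1],[[-3.6,-0.4,20.2],[0,0,0],1],[[-3.6,-0.4,20.2],[0,0,0],1]]' | tr '\n' ' '
python3 - <<'E'
from m import *
p=vision.read_camera('wrist');cv2.imwrite('pics/w7.png',p['image'][...,::-1])
for x in (.61,.615,.62): print(box(p,'cylinder_short',(x,-.077)))
print([e['box'] for e in vision.regions_of(p,'cylinder_short')])
E
```

```text
time: 21.55 position: [0.616, -0.077, 0.0565] tool_rot: [-0.0, 1.0, -0.0, 0.0] ft_force: [-0.1, -1.0, 0.0] width: 1.001 grip_force: 0.0 [223.93331072 170.75933277 290.46642476 342.30557117]
[224.11265737 177.31819973 290.03148861 353.24033557]
[224.28986817 183.80054301 289.60677007 363.92525713]
[[224.9, 180.9, 285.8, 324.0]]
```

View pics/w7.png

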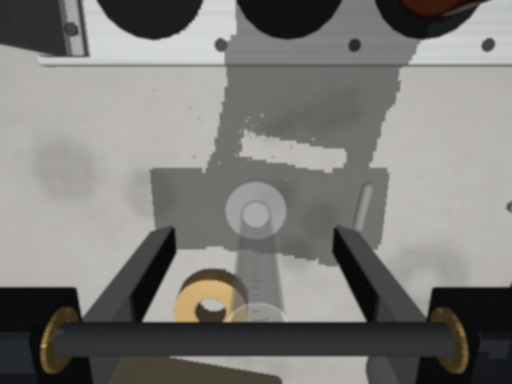

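```bash
python3 -m handwheel '[[[-0.1,0,0],[0,0,0],0.7],[[-0.1,0,0],[0,0,0],0.5],[[-0.1,0,0],[0,0,0],0.4],[[-0.1,0,0],[0,0,0],0.35],[[-0.1,0,0],[0,0,0],0.3],[[-0.1,0,0],[0,0,0],0.25],[[-0.1,0,0],[0,0,0],0.2],[[-0.1,0,0],[0,0,0],0.1],[[-0.1,0,0],[0,0,0],0.1],[[-0.1,0,0],[0,0,0],0.1]]' | tr '\n' ' '
python3 -m handwheel '[[[0,0,-1],[0,0,0],0.1],[[0,0,-3],[0,0,0],0.1],[[0,0,-6],[0,0,0],0.1],[[0,0,-9],[0,0,0],0.1],[[0,0,-12],[0,0,0],0.1],[[0,0,-14],[0,0,0],0.1],[[0,0,-14],[0,0,0],0.1],[[0,0,-14],[0,0,0],0.1]]' | tr '\n' ' '
python3 -c "
from h import *
go(.464,-.057,.07,90)"
```

```text
time: 22.65 position: [0.6166, -0.077, 0.0559] tool_rot: [-0.0, 1.0, 0.0, -0.0] ft_force: [-0.3, 0.1, -2.1] width: 0.25 grip_force: 30.0 time: 23.45 position: [0.6165, -0.0769, 0.1955] tool_rot: [-0.0, 1.0, 0.0, -0.0] ft_force: [-0.4, 0.6, -1.9] width: 0.248 grip_force: 30.0 cm [15.25  1.99 12.56] rad [ 0. -0.  0.] | t 23.45 pos [ 0.6165 -0.0769  0.1955] w 0.248 q [-0.18  0.47  1.31  0.    1.36 -1.75]
```

```bash
python3 -m handwheel '[[[2,0.3,0],[0,0,0],0.1],[[5,0.7,0],[0,0,0],0.1],[[8,1.1,0],[0,0,0],0.1],[[11,1.5,0],[0,0,0],0.1],[[13.5,1.8,0],[0,0,0],0.1],[[15,2,0],[0,0,0],0.1],[[15.25,2,1],[0,0,0],0.1],[[15.25,2,4],[0,0,0],0.1],[[15.25,2,7],[0,0,0],0.1],[[15.25,2,9.5],[0,0,0],0.1],[[15.25,2,10.5],[0,0,0],0.1],[[15.25,2,10.5],[0,0,0],0.1]]' | tr '\n' ' '
python3 -c "
from h import *
vision.read_camera('side');vision.read_camera('side')
go(.464,-.057,.07,90)"
```

```text
time: 24.65 position: [0.4636, -0.0569, 0.0892] tool_rot: [-0.0, 1.0, 0.0, -0.002] ft_force: [-0.6, 0.1, 0.1] width: 0.25 grip_force: 30.0 cm [0.07 0.01 2.13] rad [-0.  0.  0.] | t 24.75 pos [ 0.4647 -0.0571  0.0913] w 0.246 q [-0.2   0.26  1.87 -0.    1.02 -1.77]
```

```bash
python3 -m handwheel '[[[0,0,0.7],[0,0,0],0.1],[[0,0,1.4],[0,0,0],0.1],[[0,0,1.9],[0,0,0],0.1],[[0,0,2.1],[0,0,0],0.1],[[0,0,2.15],[0,0,0],0.1],[[0,0,2.15],[0,0,0],0.1],[[0,0,2.15],[0,0,0],0.35],[[0,0,2.15],[0,0,0],0.4],[[0,0,2.15],[0,0,0],0.5],[[0,0,2.15],[0,0,0],0.55],[[0,0,2.15],[0,0,0],0.55]]' | tr '\n' ' '
python3 -m handwheel '[[[0,0,-2],[0,0,0],0.55],[[0,0,-5],[0,0,0],0.55],[[0,0,-9],[0,0,0],0.55],[[0,0,-13],[0,0,0],0.6],[[0,0,-17],[0,0,0],1],[[-1,3,-20],[0,0,0],1],[[-4,7,-20],[0,0,0],1],[[-6,11,-20],[0,0,0],1],[[-8,15,-20],[0,0,0],1],[[-10,19,-20],[0,0,0],1],[[-12,23,-20],[0,0,0],1],[[-12,27,-20],[0,0,0],1]]' | tr '\n' ' '
python3 - <<'E'
from m import *
ps=[vision.read_camera(c) for c in('scene','side','wrist')]
for p in ps:
    print('short',fit('cylinder_short',(.465,-.057),[p],.014));print('tall',fit('cylinder_tall',(.627,.217),[p]))
cv2.imwrite('pics/w8.png',ps[2]['image'][...,::-1])
for x in (.62,.63): print(box(p,'cylinder_tall',(x,.217)))
print([e['box'] for e in vision.regions_of(p,'cylinder_tall')])
go(.627,.217,.22,90)
E
```

```text
time: 25.85 position: [0.4642, -0.057, 0.0694] tool_rot: [-0.0, 1.0, 0.0, 0.0] ft_force: [0.9, -0.2, -0.3] width: 0.547 grip_force: 0.0 time: 27.05 position: [0.5852, 0.2146, 0.2684] tool_rot: [0.0, 1.0, -0.0, -0.0] ft_force: [-0.2, -0.7, -0.7] width: 1.001 grip_force: 0.0 short (array([ 0.45916413, -0.05335978]), array([-0.1,  1.5,  0.1, -0.9]))
tall (array([0.62662508, 0.22636361]), array([-0.8, -0.6,  0.9,  0.4]))
short (array([ 0.46269899, -0.05729748]), array([ 2.3, -1.2, -2.4,  1. ]))
tall (array([0.61674774, 0.21660133]), array([ 0.5, -1.9, -0.5,  1.1]))
short None
tall (array([0.62495833, 0.23045309]), array([ 0.3, -1. , -0.2,  0.6]))
[235.77742837 165.09009944 273.29903218 246.6167332 ]
[235.86133336 172.07286154 273.14935096 256.45764303]
[[245.2, 169.6, 285.3, 251.0]]
cm [-4.27  0.49  4.98] rad [ 0.     0.    -0.001] | t 27.55 pos [0.5843 0.2121 0.2698] w 0.998 q [ 0.29  0.43  1.2  -0.    1.51 -1.28]
```

View pics/w8.png

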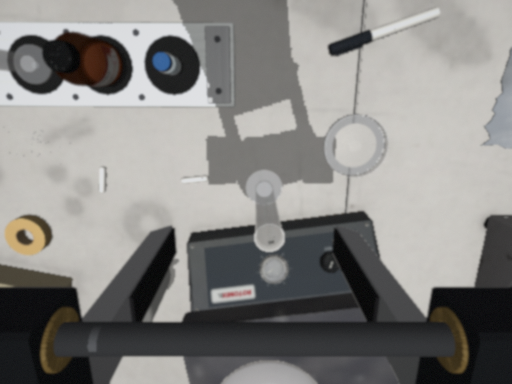

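```bash
python3 - <<'E'
from m import *
p=vision.read_camera('wrist')
print(fit('cylinder_tall',(.625,.227),[p]))
go(.625,.2275,.091,90)
E
```

```text
(array([0.62635947, 0.23110704]), array([ 0.4,  0.2, -0.3, -0.2]))
cm [-4.07  1.51 17.87] rad [ 0.     0.    -0.001] | t 27.65 pos [0.5842 0.2124 0.2696] w 0.997 q [ 0.29  0.43  1.2  -0.    1.51 -1.28]
```

```bash
python3 -m handwheel '[[[-1.5,0.6,0],[0,0,0],1],[[-3,1.2,0],[0,0,0],1],[[-4.1,1.7,0],[0,0,0],1],[[-4.1,1.7,1],[0,0,0],1],[[-4.1,1.7,4],[0,0,0],1],[[-4.1,1.7,7],[0,0,0],1],[[-4.1,1.7,10],[0,0,0],1],[[-4.1,1.7,13],[0,0,0],1],[[-4.1,1.7,15.5],[0,0,0],1],[[-4.1,1.7,17.5],[0,0,0],1],[[-4.1,1.7,17.9],[0,0,0],1],[[-4.1,1.7,17.9],[0,0,0],1]]' | tr '\n' ' '
python3 - <<'E'
from m import *
p=vision.read_camera('wrist');p=vision.read_camera('wrist');cv2.imwrite('pics/w9.png',p['image'][...,::-1])
for x in (.62,.625,.63): print(box(p,'cylinder_tall',(x,.229)))
print([e['box'] for e in vision.regions_of(p,'cylinder_tall')]); go(.6255,.229,.091,90)
E
```

```text
time: 28.85 position: [0.6247, 0.2297, 0.0902] tool_rot: [-0.0, 1.0, -0.0, -0.0] ft_force: [0.3, 1.0, -0.3] width: 0.997 grip_force: 0.0 [214.71758739 159.14109025 295.07465448 359.72331498]
[215.20432408 164.98314554 294.56524036 370.84441314]
[215.67914012 170.76504329 294.06830086 381.70218867]
[[225.1, 166.4, 291.3, 368.7]]
cm [ 0.01 -0.11  0.09] rad [0.001 0.002 0.   ] | t 29.0 pos [0.6256 0.2301 0.0919] w 1.001 q [ 0.3   0.66  1.27  0.    1.21 -1.27]
```

View pics/w9.png

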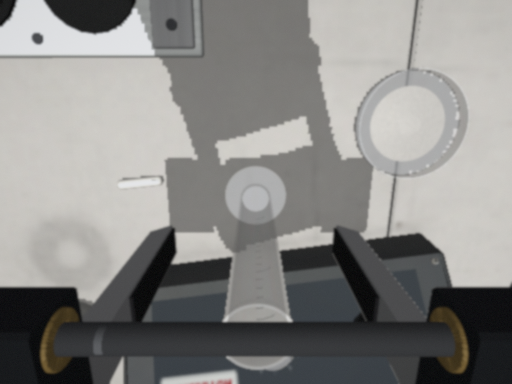

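```bash
python3 -m handwheel '[[[0,0,0],[0,0,0],0.7],[[0,0,0],[0,0,0],0.5],[[0,0,0],[0,0,0],0.4],[[0,0,0],[0,0,0],0.35],[[0,0,0],[0,0,0],0.3],[[0,0,0],[0,0,0],0.25],[[0,0,0],[0,0,0],0.1],[[0,0,0],[0,0,0],0.1],[[0,0,0],[0,0,0],0.1],[[0,0,0],[0,0,0],0.1]]' | tr '\n' ' '
python3 -m handwheel '[[[0,0,-1],[0,0,0],0.1],[[0,0,-3],[0,0,0],0.1],[[0,0,-6],[0,0,0],0.1],[[0,0,-9],[0,0,0],0.1],[[0,0,-12],[0,0,0],0.1],[[0,0,-15],[0,0,0],0.1],[[0,0,-18],[0,0,0],0.1],[[0,0,-19.5],[0,0,0],0.1],[[0,0,-20],[0,0,0],0.1],[[0,0,-20],[0,0,0],0.1]]' | tr '\n' ' '
python3 -c "
from h import *
go(.465,-.142,.105,90)"
```

```text
time: 30.0 position: [0.6251, 0.2301, 0.0904] tool_rot: [-0.0, 1.0, 0.0, -0.0] ft_force: [0.4, 0.4, -0.2] width: 0.282 grip_force: 30.0 time: 31.0 position: [0.6251, 0.23, 0.2909] tool_rot: [-0.0, 1.0, 0.0, 0.0] ft_force: [-1.2, 0.9, -2.1] width: 0.283 grip_force: 30.0 cm [ 16.03 -37.2   18.57] rad [0.    0.001 0.   ] | t 31.0 pos [0.6251 0.23   0.2909] w 0.283 q [ 0.3   0.53  1.    0.    1.61 -1.27]
```

```bash
python3 -m handwheel '[[[1,-2,0],[0,0,0],0.1],[[2.5,-5.5,0],[0,0,0],0.1],[[4,-9,0],[0,0,0],0.1],[[5.5,-12.5,0],[0,0,0],0.1],[[7,-16,0],[0,0,0],0.1],[[8.5,-19.5,0],[0,0,0],0.1],[[10,-23,0],[0,0,0],0.1],[[11.5,-26.5,0],[0,0,0],0.1],[[13,-30,0],[0,0,0],0.1],[[14.5,-33.5,0],[0,0,0],0.1],[[15.5,-36,0],[0,0,0],0.1],[[16,-37.2,0],[0,0,0],0.1]]' | tr '\n' ' '
python3 -m handwheel '[[[0,0,1],[0,0,0],0.1],[[0,0,3],[0,0,0],0.1],[[0,0,6],[0,0,0],0.1],[[0,0,9],[0,0,0],0.1],[[0,0,12],[0,0,0],0.1],[[0,0,14.5],[0,0,0],0.1],[[0,0,16],[0,0,0],0.1],[[0,0,16.5],[0,0,0],0.1],[[0,0,16.5],[0,0,0],0.1],[[0,0,16.5],[0,0,0],0.1]]' | tr '\n' ' '
python3 - <<'E'
from m import *
vision.read_camera('side')
go(.465,-.142,.105,90)
E
```

```text
time: 32.2 position: [0.4641, -0.1435, 0.2895] tool_rot: [0.001, 1.0, 0.0, -0.001] ft_force: [-0.3, 0.3, -2.2] width: 0.281 grip_force: 30.0 time: 33.2 position: [0.4656, -0.1416, 0.126] tool_rot: [-0.0, 1.0, -0.0, 0.0] ft_force: [-0.5, -0.1, -1.0] width: 0.285 grip_force: 30.0 cm [ 0.07 -0.02  2.11] rad [-0.     0.001  0.001] | t 33.25 pos [ 0.4657 -0.1418  0.1261] w 0.283 q [-0.37  0.24  1.79  0.    1.11 -1.94]
```

```bash
python3 -m handwheel '[[[0,0,0.7],[0,0,0],0.1],[[0,0,1.4],[0,0,0],0.1],[[0,0,1.9],[0,0,0],0.1],[[0,0,2.1],[0,0,0],0.1],[[0,0,2.15],[0,0,0],0.1],[[0,0,2.15],[0,0,0],0.1],[[0,0,2.15],[0,0,0],0.35],[[0,0,2.15],[0,0,0],0.4],[[0,0,2.15],[0,0,0],0.5],[[0,0,2.15],[0,0,0],0.55],[[0,0,2.15],[0,0,0],0.55]]' | tr '\n' ' '
python3 -m handwheel '[[[0,0,-2],[0,0,0],0.55],[[0,0,-5],[0,0,0],0.55],[[0,0,-9],[0,0,0],0.55],[[0,0,-13],[0,0,0],0.6],[[0,0,-17],[0,0,0],0.6],[[0,3,-20],[0,0,0],0.6],[[0,6,-20],[0,0,0],0.6],[[0,9,-20],[0,0,0],0.6],[[-4,12,-20],[0,0,0],0.6],[[-8,12,-20],[0,0,0],0.6],[[-12,12,-20],[0,0,0],0.6],[[-13,12,-20],[0,0,0],0.6]]' | tr '\n' ' '
python3 - <<'E'
from m import *
vision.read_camera('side');ps=[vision.read_camera(c) for c in('scene','side','wrist')]
T={'cylinder_tall':(.465,-.142),'cylinder_short':(.465,-.057),'amber_bottle':(.465,.028),'vial':(.465,.113)}
for n,g in T.items():
    for p in ps: print(n,fit(n,g,[p],.014))
for p in ps[2:]:
    for d in vision.regions_of(p,'pad_1'):
        v,u=np.nonzero(d['pixels']); print('pad',np.round(toplane(p,(u.mean(),v.mean()),.014)[:2],4),len(u))
cv2.imwrite('pics/f.png',np.hstack([ps[0]['image'][130:330,130:430],ps[2]['image'][0:200,:460]])[...,::-1])
E
```

```text
time: 34.35 position: [0.4652, -0.142, 0.1039] tool_rot: [-0.0, 1.0, 0.0, -0.0] ft_force: [0.8, -0.0, -0.1] width: 0.545 grip_force: 0.0 time: 35.55 position: [0.5974, -0.0216, 0.3021] tool_rot: [-0.0, 1.0, 0.0, -0.001] ft_force: [-1.3, -0.2, -0.0] width: 0.603 grip_force: 0.0 cylinder_tall (array([ 0.46802336, -0.14974661]), array([-0.9, -1.4,  0.9,  0.7]))
cylinder_tall (array([ 0.47960318, -0.10208804]), array([ -3.3, -12.7,   3.4,   1. ]))
cylinder_tall (array([ 0.46443793, -0.14199077]), array([-0.7,  0.1,  2.1, -0. ]))
cylinder_short (array([ 0.46010517, -0.05802073]), array([-0.5, -3.5,  0.4,  1.1]))
cylinder_short (array([ 0.46025402, -0.05918492]), array([-4.2, -0.4,  5.2,  0.3]))
cylinder_short (array([ 0.4652622 , -0.05690116]), array([ 0.4, -0.7, -0.7,  1.4]))
amber_bottle (array([0.47146913, 0.01793609]), array([-0.6, -5.4,  0.6,  1.3]))
amber_bottle (array([0.45775306, 0.02192002]), array([-2.7,  2.2,  3.8, -1.7]))
amber_bottle (array([0.46427013, 0.02901862]), array([ 1. ,  0.6, -0.7, -0.9]))
vial (array([0.45662976, 0.11915916]), array([ 0.4, -2. , -0.4,  1.5]))
vial (array([0.46475085, 0.14941704]), array([ -2.5, -10.2,   3. ,   1.9]))
vial (array([0.46645166, 0.11422324]), array([ 0.7,  0.8, -0.6, -1.1]))
pad [ 0.4707 -0.0529] 962
pad [ 0.4692 -0.1341] 785
pad [0.479  0.0163] 582
pad [0.4649 0.1102] 1777
```

View pics/f.png

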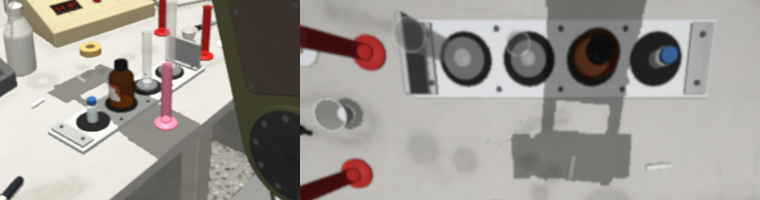

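The picture shows all four standing upright, each centred on its pad, with tall (466,57), short (528,57), bottle (594,57) and vial (655,57) in order from the end stop. The gripper is clear of everything.

```bash
python3 -c "
from bench import r
print(r.close_job())"
```

```text
the job is handed in; nothing more can be done
None
```

I handed the job in at about 36 s with the tall cylinder, short cylinder, brown bottle and vial standing upright, released and in height order from the end stop. Wrist-camera fits put each within about 2 mm of its pad centre. The fixed cameras scattered more and were partly blocked, and no verdict came back.

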